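# Spin the indexing dial and hold it on its home mark

## Robot

A 6-joint arm with a two-finger parallel gripper is mounted at the origin on the work surface. World frame = base frame: x ahead of the robot, y to its left, z up, the work surface at z = 0. Lengths are in m, angles in rad, forces in N, time in s.
With the tool pointing down it reaches from about 0.3 to 0.775 m from the base axis. Payload 14.6 kg.
Tool frame: the origin (TCP) lies midway between the tips of the shut fingers; the grasp point (between the pads) lies 19 mm behind it (ctrl.grip_depth is the distance from the TCP to the grasp point, in m); z points along the fingers, x is the direction in which the jaws open and shut, and the axes are right-handed (so a half turn about z gives the same grasp; the last joint's range is limited). The gripper opens to 94 mm and grips with 3 to 60 N. Pads are 16 mm wide; open, the fingers measure 119 mm over their backs; the gripper's body (75 mm by 177 mm) begins 78 mm behind the grasp point.
Start: joints at [-1.317, 0.3, 1.521, -0, 1.321, -0.067], TCP at [0.173, -0.522, 0.205] pointing down, gripper open.
Joint ranges: [-3.03, 3.03], [-0.79, 2.21], [0.23, 2.52], [-1.04, 4.18], [0, 3.07], [-2.55, 2.55]. Speed limits (rad/s): [2.22, 2.22, 2.57, 3.14, 3.14, 3.14].

## Interface

Orientations are given as [roll, pitch, yaw] about the fixed x, y, z axes, in that order (R = Rz(yaw) Ry(pitch) Rx(roll)).
In Python, from station import ctrl gives the robot as it stands.
- The arm moves only by the tool play_rows, never from a script. Its argument "steps" is a list that holds one entry, the list of rows, each a list of 7 numbers: the shift along the tool's x, y, z in cm, then the turn, a rotation vector about the tool's x, y, z in rad, then the opening, from 0 (shut) to 1 (fully open). In form: [[[x, y, z, ax, ay, az, hand], ...]]. A call has 1 to 20 rows; each row is the pose to reach, as a shift and turn from the pose measured when the call began, along the tool's axes at that moment; what a row does not reach only later rows make up. A row lasts 1/12 s, in which the tool goes at most 41.7 mm and 7.16 degrees, less where a joint would pass 70% of its speed; a pose out of reach is approached as far as the arm can. A call with a gripper value outside its range is refused whole. The fingers move at their own pace and stop on an object; "force" is the grip in N (left out, the last holds). Time passes only in rows, so rows that repeat a pose let the fingers close. It gives the time, the measured TCP pose, the force and the opening at its end, in the units of the state.
- ctrl.get_obs(): the state, without advancing time (a new reading comes with each control period).
- ctrl.camera(name): name is "side" or "top"; returns a dict with "frame" (400x640x3 uint8, blue, green, red), "fovy" (degrees; the focal length in pixels is half the picture's height over the tangent of half this angle, whatever the lens; pixels are square), "cx", "cy" (the principal point, pixels), "D" ([k1, k2, p1, p2, k3] as OpenCV has them; the pictures are not rectified), "world_to_cam" (4x4, takes a point from world to camera coordinates). Camera axes: x right, y up, looking along -z (the intrinsics and any distortion apply to the point x, -y, -z); pixel columns grow to the right and rows downward; lengths in m; the calibration is good to about 2 mm. A picture is of the moment at which its call begins. There is no depth.
- ctrl.hand_in(): hands the job in, once; it reports no verdict.
The state is a dict: "time_s": time; "qpos": joint angles; "joint_vel": joint speeds; "tau": joint torques, N m; "ee_pos": TCP position; "eef_rot": TCP orientation; "force": force on the tool from outside, world axes, zero at the start; "moment": the same for the moment, N m; "grip_width": finger opening in m.
Only numpy, scipy, OpenCV 4.12 (cv2) and the standard library are available. Lean on these libraries where they do the work, as an engineer would, in place of code of your own. Each camera call takes 0.05 s, during which the arm holds its last target. There are 200 camera calls.

## Task

Check that the white indexing dial runs freely and hold it at home for locking: flick one of its blue posts with the closed fingertips so that the dial spins counter-clockwise seen from above, and let the red patch coast past the yellow pointer once untouched. On a later pass brake the dial in one go by pressing a fingertip on its bare white rim (not by catching a post, and without nudging it round afterwards), so that it stands still with the pointer's tip over the red patch. Keep that fingertip pressed gently on the rim to hold the dial at home: the program finishes while holding. Nothing is to be gripped or lifted, and the parts and tools around must be left where they are.

Things in the scene. Friction and masses are not known exactly. Their poses are not given: they have to be found in the camera images.
- dial (a joint): turning angle of the dial in rad: free, no end stops, little friction (flicked to 2 rad/s it coasts for roughly 15 s, slowing gradually); grows counter-clockwise seen from above and counts on over whole turns. At 0, 6.283, 12.566 and so on the red patch is right under the pointer. It starts between -4.8 and -1.0.
- axis (a point): point on the dial's axis level with its top face, 78 mm above the table; differs from run to run; x axis towards the pointer. The dial is a white disc 230 mm across, 12 mm thick, about 1.1 kg. A steel hub 44 mm across stands 14 mm above the top; from 73 to 113 mm from the axis, outside the posts, the top is a bare flat rim, free to be pressed on; a light press there (5 N) stops the dial almost at once.
- mark (a point): centre of the red patch on top of the rim, 100 mm from the dial's axis; the patch is 28 mm wide along the rim and 34 mm long radially, flush; it turns with the dial.
- pointer (a point): tip of the fixed yellow pointer, 12 mm above the dial's top and 100 mm from its axis. The pointer reaches in over the rim from outside, from a black post 30 mm wide that stands 120 to 142 mm from the axis and is 103 mm tall.
- station: the fixed indexing station: aluminium base plate 275 x 330 mm, 18 mm thick, with a blue pedestal under the dial; origin on the table under the dial's axis, x towards the pointer; the plate reaches 125 mm to -y and 205 mm to +y, where two loose caps stand on it
- post (a point): centre of the top of the first post. There are four upright blue round posts fixed to the dial and turning with it: 22 mm across, rising 28 mm above the dial's top (to 106 mm above the table), 62 mm from the axis, at 45, 135, 225 and 315 degrees counter-clockwise from the red patch; this is the one at 45 degrees
- cap_red: red plastic cap workpiece, 34 mm across and 24 mm tall, standing on the station's base plate beside the dial; origin at the centre of its underside; leave alone
- cap_black: black plastic cap workpiece, same size, standing on the base plate beside the dial; origin at the centre of its underside; leave alone
- cap_grey: bare aluminium cap workpiece, same size, on the table; origin at the centre of its underside; leave alone
- oil: yellow oil bottle with red cap, 48 mm across and 130 mm tall, on the table to the left; origin under its centre; leave alone
- driver: screwdriver lying on the table to the right; origin under its middle; leave alone
- tape: flat blue ring, 80 mm across and 20 mm tall, lying on the table to the right; origin under its centre; leave alone

How it is judged:
On the way, in this order (a step that is already met when the one before it is completed fails the run):
1. the dial coasts counter-clockwise, untouched, and the red patch goes past the pointer (value of joint dial between 0 and 3.14 rad and velocity of joint dial above 0.3 rad/s and contact force between the fingers and dial below 0.05 N), for 0.2 s.
2. on a later pass the fingertip brakes the dial to a standstill with the red patch under the pointer (value of joint dial above 3.14 rad and velocity of joint dial between -0.1 and 0.1 rad/s and horizontal distance between mark and pointer below 0.014 m and contact force between the fingers and dial above 0.3 N), for 0.1 s.
At the end, for the whole second after the job is handed in: the dial stands still (under 0.03 rad/s), past the first pass, with the pointer's tip over the red patch (within 14 mm of the patch's centre, seen from above), and the fingertip still presses gently on its disc (0.3 to 40 N) (value of joint dial above 3.14 rad and horizontal distance between mark and pointer below 0.014 m and contact force between the fingers and dial_c0 between 0.3 and 40 N and velocity of joint dial between -0.03 and 0.03 rad/s); the arm keeps its last pose, push and grip.
It fails at once if after the first pass, the dial was held still or nudged by the fingers away from the mark (more than 18 mm off) (value of joint dial above 3.14 rad and velocity of joint dial between -0.1 and 0.1 rad/s and horizontal distance between mark and pointer above 0.018 m and contact force between the fingers and dial above 0.3 N).
It fails at once if a post was caught or pushed after the first pass (value of joint dial above 3.14 rad and (contact force between the fingers and dial_c2 above 0.3 N or contact force between the fingers and dial_c3 above 0.3 N or contact force between the fingers and dial_c4 above 0.3 N or contact force between the fingers and dial_c5 above 0.3 N)).
It fails at once if a part or tool standing around was moved by more than 15 mm or lifted (distance of any of cap_red, cap_black, cap_grey, oil, driver, tape from where it was at the start of the episode above 0.015 m).
It also fails if it takes over 58 s, if anything falls off the work surface, if the arm or the gripper's body presses on something with over 40 N, if the wrist force passes 120 N, or if a joint passes its speed limit or range.

## Working session

There is one attempt and no reset: what is moved stays moved. The work goes in short steps, Python scripts to look and compute and a tool call to move; the robot and the scene stay as the last step left them, time stands still between calls to the robot, and variables do not carry over. Pictures are saved under pics/ and viewed, about 8 in all and at most 12, crops included, and the job is handed in when it is done.

Besides the shell and the picture viewer there is one more tool, called after ">>>" as a command line: name --argument value ..., lists and objects as JSON in quotes. play_rows: Moves the arm, as the interface text tells. Its arguments: {"type":"object","properties":{"steps":{"type":"array"},"force":{"type":"number"}},"required":["steps"]}

```bash
mkdir -p pics; ls; python3 - <<'E'
from station import ctrl
import cv2
o=ctrl.get_obs();print(o)
for n in("side","top"):
    c=ctrl.camera(n);cv2.imwrite(f"pics/{n}0.png",c["frame"]);print(n,{k:v for k,v in c.items() if k!="frame"})
E
```

```text
pics
{'time_s': 0.0, 'qpos': array([-1.31656108e+00,  3.00475783e-01,  1.52158315e+00,  3.52273795e-06,
        1.32071474e+00, -6.66172839e-02]), 'joint_vel': array([-2.87717517e-04,  2.09208518e-04,  2.66602055e-04,  8.67903916e-06,
       -5.59612135e-05, -1.68279286e-03]), 'tau': array([ 4.30283990e-05, -5.31807482e+01, -3.52731550e+01,  7.08829123e-02,
        2.44949665e-02, -1.29725327e-04]), 'ee_pos': array([ 0.17337814, -0.52167542,  0.20488289]), 'eef_rot': array([-3.14151063e+00,  1.17817712e-03, -1.24994462e+00]), 'force': array([-0.41455624, -0.14700685, -0.23757599]), 'moment': array([ 0.0361266 , -0.02061189, -0.02703356]), 'grip_width': 0.0938563815223109}
side {'fovy': 53.19856002448094, 'cx': 317.6568526451452, 'cy': 198.56244728270494, 'D': array([-0.01241091,  0.        ,  0.        ,  0.        ,  0.        ]), 'world_to_cam': array([[-0.99518947, -0.09747451,  0.00983075,  0.51567325],
       [ 0.07756594, -0.72265705,  0.68684082, -0.10312836],
       [-0.05984521,  0.68429928,  0.72674139, -1.15375462],
       [ 0.        ,  0.        ,  0.        ,  1.        ]])}
top {'fovy': 55.51218329011339, 'cx': 319.18029434790014, 'cy': 197.01396206633052, 'D': array([0.01858191, 0.        , 0.        , 0.        , 0.        ]), 'world_to_cam': array([[-0.02461612, -0.99967686,  0.00634216,  0.00808353],
       [ 0.99269906, -0.02369399,  0.11826733, -0.54220138],
       [-0.11807884,  0.00920714,  0.99296154, -1.15604666],
       [ 0.        ,  0.        ,  0.        ,  1.        ]])}
```

View pics/top0.png

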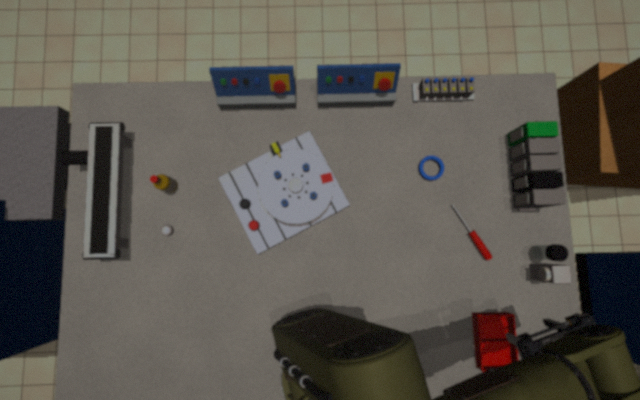

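View pics/side0.png

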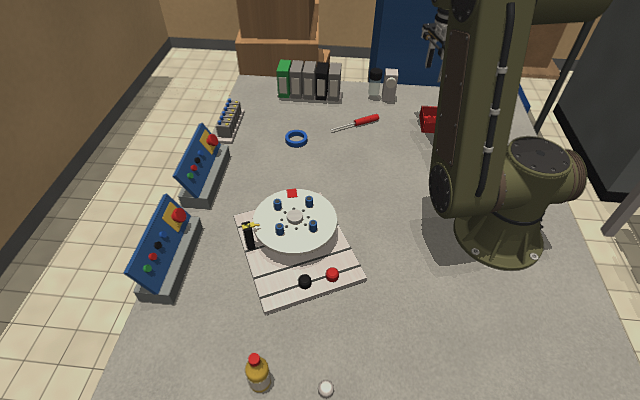

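The top view shows the dial centre near (296,186), the pointer near (277,148) and the red patch at (326,178). In the side view they are near (295,217), (250,227) and (292,193). Next I'll enlarge both to read them more closely.

```bash
cat > h.py <<'E'
import numpy as np,cv2
from scipy.optimize import least_squares
def K(c):
    f=c["frame"].shape[0]/2/np.tan(np.radians(c["fovy"]/2))
    return np.array([[f,0,c["cx"]],[0,f,c["cy"]],[0,0,1.]])
def proj(c,P):
    W=np.diag([1,-1,-1,1.])@c["world_to_cam"]
    return cv2.projectPoints(np.atleast_2d(P).astype(float),cv2.Rodrigues(W[:3,:3])[0],W[:3,3],K(c),c["D"])[0][:,0]
def ray(c,px):
    W=np.diag([1,-1,-1,1.])@c["world_to_cam"];R=W[:3,:3]
    u=cv2.undistortPoints(np.array([[px]],float),K(c),c["D"])[0,0]
    return -R.T@W[:3,3],R.T@np.array([*u,1])
def onz(c,px,z):
    o,d=ray(c,px);return o+d*(z-o[2])/d[2]
def tri(c1,p1,c2,p2):
    return least_squares(lambda P:np.r_[proj(c1,P)[0]-p1,proj(c2,P)[0]-p2],[.5,0,.1]).x
E
python3 - <<'E'
import cv2,numpy as np
t=cv2.imread("pics/top0.png")[120:260,210:360];s=cv2.imread("pics/side0.png")[180:315,225:375]
t=cv2.resize(t,None,fx=4,fy=4,interpolation=2)[:, :];s=cv2.resize(s,None,fx=4,fy=4,interpolation=2)
cv2.imwrite("pics/tc.png",t);cv2.imwrite("pics/sc.png",s)
E
```

```text
(no output)
```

View pics/tc.png

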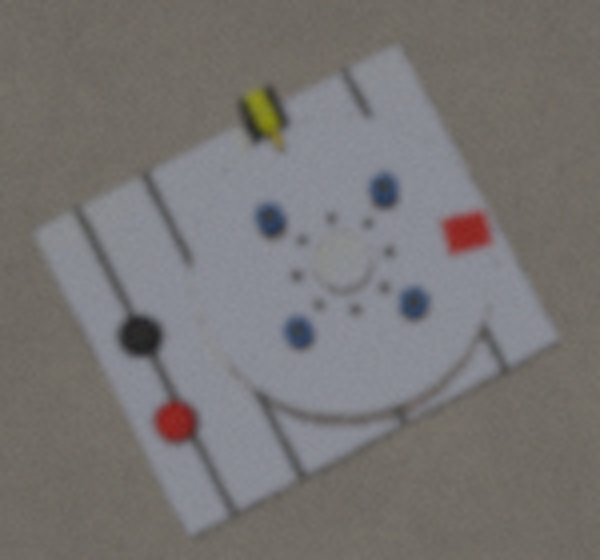

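View pics/sc.png

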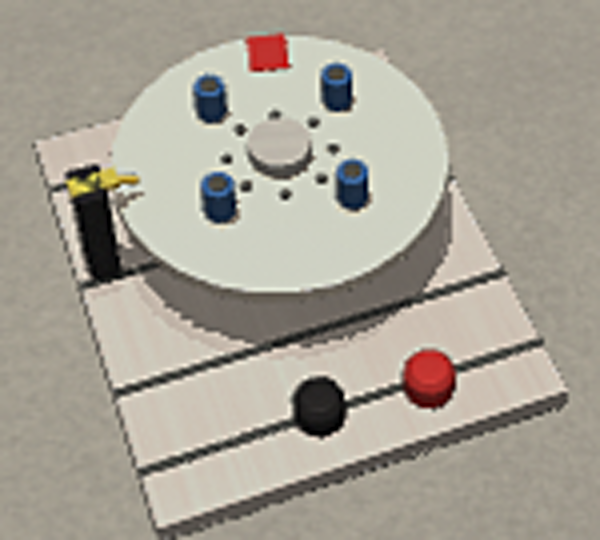

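Readings from the crops, as crop pixels (top | side):

| Feature | Top | Side |
|---|---|---|
| Hub | (342,262) | (280,140) |
| Pointer tip | (282,150) | (138,180) |
| Red patch | (467,232) | (268,52) |

The four posts are clear in both views. The black and red caps stand beside the dial on the +y side.

```bash
python3 - <<'E'
from station import ctrl
from h import *
t=ctrl.camera("top");s=ctrl.camera("side")
T=lambda p:np.array(p)/4-.375+[210,120]
S=lambda p:np.array(p)/4-.375+[225,180]
pts={"hub":((342,262),(280,140)),"ptr":((282,150),(138,180)),"mark":((467,232),(268,52)),
"p1":((268,217),(218,181)),"p2":((384,187),(210,82)),"p3":((412,301),(337,73)),"p4":((298,331),(353,168)),"capb":((140,335),(320,392)),"capr":((176,421),(430,365))}
R={}
for k,(a,b) in pts.items():
    R[k]=tri(t,T(a),s,S(b));print(k,R[k].round(4))
ps=np.mean([R["p%d"%i] for i in(1,2,3,4)],0);print("posts mean",ps)
ax=ps.copy();ax[2]=.078
for k in R:
    d=R[k]-ax;print(k,np.hypot(*d[:2]).round(4),np.degrees(np.arctan2(d[1],d[0])).round(1))
# top ellipse of the dial from side: edges check
for a in np.radians(np.arange(0,360,45)):
    print((proj(s,ax+.115*np.array([np.cos(a),np.sin(a),0]))[0]-[225,180]+.375)*4//1)
E
```

```text
hub [0.5739 0.0662 0.0917]
ptr [0.6614 0.11   0.0906]
mark [ 0.5962 -0.0278  0.0782]
p1 [0.6063 0.1192 0.108 ]
p2 [0.6263 0.0334 0.1081]
p3 [0.5412 0.0147 0.107 ]
p4 [0.5212 0.0984 0.1071]
capb [0.5284 0.2262 0.0393]
capr [0.4612 0.1987 0.0387]
posts mean [0.5737187  0.06642074 0.10756373]
hub 0.0002 -51.8
ptr 0.0979 26.4
mark 0.0969 -76.6
p1 0.062 58.3
p2 0.062 -32.1
p3 0.0612 -122.2
p4 0.0615 148.7
capb 0.1661 105.8
capr 0.1737 130.4
[115. 140.]
[140. 238.]
[257. 291.]
[390. 259.]
[451. 167.]
[411.  76.]
[303.  34.]
[185.  59.]
```

Everything checks against the text:
- Axis at (0.574, 0.066).
- Posts at radius 62 mm, tops at about 107 mm.
- Pointer bearing 26.4°.
- Dial at about -1.80 rad.

First I'll go above a rim point at bearing ~190°, close the fingers and turn the tool to yaw 0.

>>> play_rows --steps '[[[-44.5, -47.3, 3, 0, 0, -1.25, 0], [-44.5, -47.3, 3, 0, 0, -1.25, 0], [-44.5, -47.3, 3, 0, 0, -1.25, 0], [-44.5, -47.3, 3, 0, 0, -1.25, 0], [-44.5, -47.3, 3, 0, 0, -1.25, 0], [-44.5, -47.3, 3, 0, 0, -1.25, 0], [-44.5, -47.3, 3, 0, 0, -1.25, 0], [-44.5, -47.3, 3, 0, 0, -1.25, 0], [-44.5, -47.3, 3, 0, 0, -1.25, 0], [-44.5, -47.3, 3, 0, 0, -1.25, 0], [-44.5, -47.3, 3, 0, 0, -1.25, 0], [-44.5, -47.3, 3, 0, 0, -1.25, 0], [-44.5, -47.3, 3, 0, 0, -1.25, 0], [-44.5, -47.3, 3, 0, 0, -1.25, 0], [-44.5, -47.3, 3, 0, 0, -1.25, 0], [-44.5, -47.3, 3, 0, 0, -1.25, 0], [-44.5, -47.3, 3, 0, 0, -1.25, 0], [-44.5, -47.3, 3, 0, 0, -1.25, 0], [-44.5, -47.3, 3, 0, 0, -1.25, 0], [-44.5, -47.3, 3, 0, 0, -1.25, 0]]]'

```text
time_s: 1.87
ee_pos: [0.4816, 0.0488, 0.1755]
eef_rot: [-3.141, 0.0, -0.001]
force: [-0.3, 0.3, 0.5]
grip_width: 0.0006
```

>>> play_rows --steps '[[[0, 0, 3, 0, 0, 0, 0], [0, 0, 6, 0, 0, 0, 0], [0, 0, 8.5, 0, 0, 0, 0], [0, 0, 9.0, 0, 0, 0, 0], [0, 0, 9.3, 0, 0, 0, 0], [0, 0, 9.5, 0, 0, 0, 0], [0, 0, 9.6, 0, 0, 0, 0], [0, 0, 9.7, 0, 0, 0, 0], [0, 0, 9.8, 0, 0, 0, 0], [0, 0, 9.8, 0, 0, 0, 0]]]'

```text
time_s: 2.7
ee_pos: [0.482, 0.0488, 0.0783]
eef_rot: [-3.141, -0.001, -0.001]
force: [0.7, -0.3, 2.8]
grip_width: 0.0005
```

>>> play_rows --steps '[[[0, 0, 0.2, 0, 0, 0, 0], [0, 0, 0.2, 0, 0, 0, 0], [0, 0, 0.2, 0, 0, 0, 0]]]'

```text
time_s: 2.95
ee_pos: [0.4822, 0.0487, 0.0781]
eef_rot: [-3.141, -0.002, -0.001]
force: [-11.1, -1.8, 24.1]
grip_width: 0.0002
```

>>> play_rows --steps '[[[0, 0, -2, 0, 0, 0, 0], [0, 0, -5.5, 0, 0, 0, 0], [1.5, -4, -5.5, 0, 0, 0, 0], [3.1, -7.5, -5.5, 0, 0, 0, 0], [3.1, -8.7, -5.5, 0, 0, 0, 0], [3.1, -8.7, -4, 0, 0, 0, 0], [3.1, -8.7, -2, 0, 0, 0, 0], [3.1, -8.7, -0.9, 0, 0, 0, 0], [3.1, -8.7, -0.9, 0, 0, 0, 0]]]'

```text
time_s: 3.7
ee_pos: [0.512, 0.1354, 0.085]
eef_rot: [3.141, 0.002, -0.001]
force: [-0.4, 0.3, 0.0]
grip_width: 0.0001
```

```bash
python3 - <<'E'
from station import ctrl
from h import *
print(ctrl.get_obs()["ee_pos"])
s=ctrl.camera("side");t=ctrl.camera("top")
a=cv2.resize(s["frame"][180:315,225:375],None,fx=2.6,fy=2.6,interpolation=2);b=cv2.resize(t["frame"][120:255,210:360],None,fx=2.6,fy=2.6,interpolation=2)
cv2.imwrite("pics/pre.png",np.hstack([a,b]))
E
```

```text
[0.51196402 0.13535856 0.08498181]
```

View pics/pre.png

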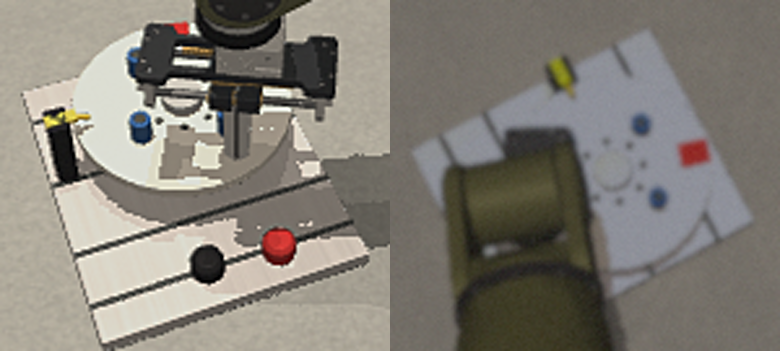

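The view shows the dial unmoved (patch still at the right) and the fingers just behind the post at bearing 149°, clear of the caps. Now the flick, then a lift and a move to a hover over the brake point.

>>> play_rows --steps '[[[0, 0.4, 0, 0, 0, 0, 0], [0, 1.2, 0, 0, 0, 0, 0], [0, 2.2, 0, 0, 0, 0, 0], [0, 3.2, 0, 0, 0, 0, 0], [0, 4.2, 0, 0, 0, 0, 0], [0, 5.1, 0, 0, 0, 0, 0], [0, 5.3, -1.5, 0, 0, 0, 0], [0, 5.3, -4.5, 0, 0, 0, 0], [0, 5.3, -6, 0, 0, 0, 0], [-1.5, 6.8, -6, 0, 0, 0, 0], [-3, 8.5, -6, 0, 0, 0, 0], [-3, 8.5, -6, 0, 0, 0, 0]]]'

```text
time_s: 4.8
ee_pos: [0.4815, 0.0482, 0.1477]
eef_rot: [3.141, -0.002, -0.002]
force: [-0.5, 0.3, -0.1]
grip_width: 0.0005
```

```bash
cat > ang.py <<'E'
from station import ctrl
from h import *
AX=np.array([.5737,.0664,.078]); PTR=np.radians(26.4)
N=np.arange(-180,180,1.)
def angle(name="side",save=None):
    """bearing of red patch centre minus pointer bearing (rad), amount of red seen"""
    tm=ctrl.get_obs()["time_s"];c=ctrl.camera(name);f=c["frame"].astype(int)
    if save: cv2.imwrite(save,c["frame"])
    b,g,r=f[...,0],f[...,1],f[...,2]
    m=(r>100)&(r>1.8*g)&(r>1.8*b)
    v,u=np.nonzero(m);P=np.array([onz(c,(x,y),.078) for x,y in zip(u,v)]).reshape(-1,3)
    d=P-AX;rad=np.hypot(d[:,0],d[:,1]);k=(rad>.075)&(rad<.122)
    if k.sum()<8: return tm,None,int(k.sum())
    a=d[k,:2].mean(0)
    return tm,(np.arctan2(a[1],a[0])-PTR+np.pi)%(2*np.pi)-np.pi,int(k.sum())
if __name__=="__main__":
    import sys
    for i in range(int(sys.argv[1])):
        print([angle(n) for n in("side","top")])
E
python3 ang.py 4; python3 -c "
from station import ctrl;print(ctrl.get_obs()['time_s'],ctrl.get_obs()['ee_pos'])"
```

```text
[(4.8, np.float64(0.6039330963527663), 114), (4.85, np.float64(0.7717397328423985), 77)]
[(4.9, np.float64(0.8989145271506027), 114), (4.95, np.float64(1.0612306185590956), 83)]
[(5.0, np.float64(1.1897641965419528), 119), (5.05, np.float64(1.3490864029533798), 50)]
[(5.1, np.float64(1.4871729899537254), 114), (5.15, None, 7)]
5.2 [0.48331581 0.05079755 0.14726451]
```

The flick worked: the dial coasts at about 2.9 rad/s, past the pointer and untouched. I'll lower to a hover 7 mm over the rim and wait for it to slow.

>>> play_rows --steps '[[[-0.4, 0, 2, 0, 0, 0, 0], [-0.4, 0, 4, 0, 0, 0, 0], [-0.4, 0, 5.5, 0, 0, 0, 0], [-0.4, 0, 6.2, 0, 0, 0, 0], [-0.4, 0, 6.2, 0, 0, 0, 0], [-0.4, 0, 6.2, 0, 0, 0, 0], [-0.4, 0, 6.2, 0, 0, 0, 0], [-0.4, 0, 6.2, 0, 0, 0, 0], [-0.4, 0, 6.2, 0, 0, 0, 0], [-0.4, 0, 6.2, 0, 0, 0, 0], [-0.4, 0, 6.2, 0, 0, 0, 0], [-0.4, 0, 6.2, 0, 0, 0, 0], [-0.4, 0, 6.2, 0, 0, 0, 0], [-0.4, 0, 6.2, 0, 0, 0, 0], [-0.4, 0, 6.2, 0, 0, 0, 0], [-0.4, 0, 6.2, 0, 0, 0, 0], [-0.4, 0, 6.2, 0, 0, 0, 0], [-0.4, 0, 6.2, 0, 0, 0, 0], [-0.4, 0, 6.2, 0, 0, 0, 0], [-0.4, 0, 6.2, 0, 0, 0, 0]]]'

```text
time_s: 6.87
ee_pos: [0.4794, 0.0508, 0.0853]
eef_rot: [-3.141, -0.001, -0.001]
force: [0.5, -0.1, 0.1]
grip_width: 0.0004
```

```bash
python3 ang.py 6; python3 -c "
from station import ctrl;print(ctrl.get_obs()['time_s'],ctrl.get_obs()['ee_pos'],ctrl.get_obs()['force'])"
```

```text
[(6.8667, np.float64(0.0557929751879227), 100), (6.9167, np.float64(0.19040190237054233), 80)]
[(6.9667, np.float64(0.31264762879258656), 114), (7.0167, np.float64(0.4526122479836605), 76)]
[(7.0667, np.float64(0.5670993889081215), 119), (7.1167, np.float64(0.7087076642882422), 77)]
[(7.1667, np.float64(0.8151552380855924), 117), (7.2167, np.float64(0.9651594269866628), 78)]
[(7.2667, np.float64(1.0652485085461123), 116), (7.3167, np.float64(1.214010827383289), 77)]
[(7.3667, np.float64(1.3137272606629518), 114), (7.4167, np.float64(1.4602162305684132), 74)]
7.4667 [0.47941788 0.0507927  0.08527503] [-0.88853383 -0.1660455  -0.06812011]
```

>>> play_rows --steps '[[[0, 0, 0, 0, 0, 0, 0], [0, 0, 0, 0, 0, 0, 0], [0, 0, 0, 0, 0, 0, 0], [0, 0, 0, 0, 0, 0, 0], [0, 0, 0, 0, 0, 0, 0], [0, 0, 0, 0, 0, 0, 0], [0, 0, 0, 0, 0, 0, 0], [0, 0, 0, 0, 0, 0, 0], [0, 0, 0, 0, 0, 0, 0], [0, 0, 0, 0, 0, 0, 0], [0, 0, 0, 0, 0, 0, 0], [0, 0, 0, 0, 0, 0, 0], [0, 0, 0, 0, 0, 0, 0], [0, 0, 0, 0, 0, 0, 0], [0, 0, 0, 0, 0, 0, 0], [0, 0, 0, 0, 0, 0, 0], [0, 0, 0, 0, 0, 0, 0], [0, 0, 0, 0, 0, 0, 0], [0, 0, 0, 0, 0, 0, 0], [0, 0, 0, 0, 0, 0, 0]]]'

```text
time_s: 9.13
ee_pos: [0.4794, 0.0508, 0.0853]
eef_rot: [-3.141, -0.001, -0.001]
force: [0.1, 0.5, 0.1]
grip_width: 0.0008
```

>>> play_rows --steps '[[[0, 0, 0, 0, 0, 0, 0], [0, 0, 0, 0, 0, 0, 0], [0, 0, 0, 0, 0, 0, 0], [0, 0, 0, 0, 0, 0, 0], [0, 0, 0, 0, 0, 0, 0], [0, 0, 0, 0, 0, 0, 0], [0, 0, 0, 0, 0, 0, 0], [0, 0, 0, 0, 0, 0, 0], [0, 0, 0, 0, 0, 0, 0], [0, 0, 0, 0, 0, 0, 0], [0, 0, 0, 0, 0, 0, 0], [0, 0, 0, 0, 0, 0, 0], [0, 0, 0, 0, 0, 0, 0], [0, 0, 0, 0, 0, 0, 0], [0, 0, 0, 0, 0, 0, 0], [0, 0, 0, 0, 0, 0, 0], [0, 0, 0, 0, 0, 0, 0], [0, 0, 0, 0, 0, 0, 0], [0, 0, 0, 0, 0, 0, 0], [0, 0, 0, 0, 0, 0, 0]]]'

```text
time_s: 10.8
ee_pos: [0.4794, 0.0508, 0.0853]
eef_rot: [-3.141, -0.001, -0.001]
force: [-0.4, 0.1, 0.6]
grip_width: 0.0006
```

>>> play_rows --steps '[[[0, 0, 0, 0, 0, 0, 0], [0, 0, 0, 0, 0, 0, 0], [0, 0, 0, 0, 0, 0, 0], [0, 0, 0, 0, 0, 0, 0], [0, 0, 0, 0, 0, 0, 0], [0, 0, 0, 0, 0, 0, 0], [0, 0, 0, 0, 0, 0, 0], [0, 0, 0, 0, 0, 0, 0], [0, 0, 0, 0, 0, 0, 0], [0, 0, 0, 0, 0, 0, 0], [0, 0, 0, 0, 0, 0, 0], [0, 0, 0, 0, 0, 0, 0], [0, 0, 0, 0, 0, 0, 0], [0, 0, 0, 0, 0, 0, 0], [0, 0, 0, 0, 0, 0, 0], [0, 0, 0, 0, 0, 0, 0], [0, 0, 0, 0, 0, 0, 0], [0, 0, 0, 0, 0, 0, 0], [0, 0, 0, 0, 0, 0, 0], [0, 0, 0, 0, 0, 0, 0]]]'

```text
time_s: 12.47
ee_pos: [0.4794, 0.0508, 0.0853]
eef_rot: [-3.141, -0.001, -0.001]
force: [-1.3, -0.3, 0.9]
grip_width: 0.0002
```

```bash
python3 ang.py 5; python3 -c "
from station import ctrl;print(ctrl.get_obs()['time_s'],ctrl.get_obs()['ee_pos'],ctrl.get_obs()['force'])"
```

```text
[(12.4667, np.float64(-0.73209547147236), 93), (12.5167, np.float64(-0.6554093586533698), 76)]
[(12.5667, np.float64(-0.5737788315251882), 94), (12.6167, np.float64(-0.4910129437918518), 73)]
[(12.6667, np.float64(-0.4112309893796935), 98), (12.7167, np.float64(-0.33349796863728676), 77)]
[(12.7667, np.float64(-0.2710839415056894), 90), (12.8167, np.float64(-0.16686064645213028), 79)]
[(12.8667, np.float64(-0.09260184937005711), 84), (12.9167, np.float64(-0.0227971700254872), 66)]
12.9667 [0.47942764 0.05080665 0.08526788] [-0.26575582  0.16091151 -0.39632142]
```

>>> play_rows --steps '[[[0, 0, 0.4, 0, 0, 0, 0]]]'

```text
time_s: 13.05
ee_pos: [0.4798, 0.0508, 0.0817]
eef_rot: [-3.141, -0.003, -0.001]
force: [0.6, -0.2, -0.5]
grip_width: 0.0007
```

>>> play_rows --steps '[[[0, 0, 0.05, 0, 0, 0, 0], [0, 0, 0.05, 0, 0, 0, 0], [0, 0, 0.05, 0, 0, 0, 0], [0, 0, 0.05, 0, 0, 0, 0], [0, 0, 0.05, 0, 0, 0, 0], [0, 0, 0.05, 0, 0, 0, 0], [0, 0, 0.05, 0, 0, 0, 0], [0, 0, 0.05, 0, 0, 0, 0], [0, 0, 0.05, 0, 0, 0, 0], [0, 0, 0.05, 0, 0, 0, 0]]]'

```text
time_s: 13.88
ee_pos: [0.4798, 0.0508, 0.0812]
eef_rot: [-3.141, -0.003, -0.001]
force: [-0.3, -0.6, -0.2]
grip_width: 0.0007
```

```bash
python3 ang.py 3; python3 -c "
from station import ctrl;print(ctrl.get_obs()['time_s'],ctrl.get_obs()['ee_pos'],ctrl.get_obs()['force'])"
```

```text
[(13.8833, np.float64(1.396990455188872), 115), (13.9333, np.float64(1.4838203622217812), 71)]
[(13.9833, np.float64(1.541130628320321), 114), (14.0333, np.float64(1.6146742364738182), 58)]
[(14.0833, np.float64(1.6812786144014407), 114), (14.1333, np.float64(1.735746068734346), 31)]
14.1833 [0.47979925 0.0508101  0.0812099 ] [-0.71347136  0.46039509 -0.0783126 ]
```

>>> play_rows --steps '[[[0, 0, 0, 0, 0, 0, 0], [0, 0, 0, 0, 0, 0, 0], [0, 0, 0, 0, 0, 0, 0], [0, 0, 0, 0, 0, 0, 0], [0, 0, 0, 0, 0, 0, 0], [0, 0, 0, 0, 0, 0, 0], [0, 0, 0, 0, 0, 0, 0], [0, 0, 0, 0, 0, 0, 0], [0, 0, 0, 0, 0, 0, 0], [0, 0, 0, 0, 0, 0, 0], [0, 0, 0, 0, 0, 0, 0], [0, 0, 0, 0, 0, 0, 0], [0, 0, 0, 0, 0, 0, 0], [0, 0, 0, 0, 0, 0, 0], [0, 0, 0, 0, 0, 0, 0], [0, 0, 0, 0, 0, 0, 0], [0, 0, 0, 0, 0, 0, 0], [0, 0, 0, 0, 0, 0, 0], [0, 0, 0, 0, 0, 0, 0]]]'

```text
time_s: 15.77
ee_pos: [0.4798, 0.0508, 0.0812]
eef_rot: [-3.141, -0.003, -0.001]
force: [-0.2, 0.1, -0.2]
grip_width: 0.0005
```

```bash
python3 ang.py 4; python3 -c "
from station import ctrl;print(ctrl.get_obs()['time_s'],ctrl.get_obs()['ee_pos'],ctrl.get_obs()['force'])"
```

```text
[(15.7667, np.float64(-2.4929373961129935), 72), (15.8167, np.float64(-2.4366223628043553), 68)]
[(15.8667, np.float64(-2.3870598750612473), 58), (15.9167, np.float64(-2.33253753284102), 78)]
[(15.9667, np.float64(-2.270570974501287), 49), (16.0167, np.float64(-2.2283625803122495), 79)]
[(16.0667, np.float64(-2.1941595753816148), 37), (16.1167, np.float64(-2.119215329466827), 77)]
16.1667 [0.47979005 0.05082627 0.08119588] [ 0.95408436 -0.52559428  0.2810525 ]
```

>>> play_rows --steps '[[[0, 0, 0, 0, 0, 0, 0], [0, 0, 0, 0, 0, 0, 0], [0, 0, 0, 0, 0, 0, 0], [0, 0, 0, 0, 0, 0, 0], [0, 0, 0, 0, 0, 0, 0], [0, 0, 0, 0, 0, 0, 0], [0, 0, 0, 0, 0, 0, 0], [0, 0, 0, 0, 0, 0, 0], [0, 0, 0, 0, 0, 0, 0], [0, 0, 0, 0, 0, 0, 0], [0, 0, 0, 0, 0, 0, 0], [0, 0, 0, 0, 0, 0, 0], [0, 0, 0, 0, 0, 0, 0]]]'

```text
time_s: 17.25
ee_pos: [0.4798, 0.0508, 0.0812]
eef_rot: [-3.141, -0.003, -0.001]
force: [-0.1, 0.1, -0.7]
grip_width: 0.0001
```

```bash
python3 ang.py 4; python3 -c "
from station import ctrl;print(ctrl.get_obs()['time_s'],ctrl.get_obs()['ee_pos'],ctrl.get_obs()['force'])"
```

```text
[(17.25, np.float64(-1.0017504393828576), 88), (17.3, np.float64(-0.972242726103361), 73)]
[(17.35, np.float64(-0.9186926411723073), 90), (17.4, np.float64(-0.8822705523697598), 73)]
[(17.45, np.float64(-0.8362202945329509), 93), (17.5, np.float64(-0.7982886891166574), 73)]
[(17.55, np.float64(-0.7527092125999486), 92), (17.6, np.float64(-0.7134069028460512), 74)]
17.65 [0.47978591 0.05080397 0.08118605] [ 1.01727374  0.82397742 -0.0804111 ]
```

>>> play_rows --steps '[[[0, 0, 0, 0, 0, 0, 0], [0, 0, 0, 0, 0, 0, 0], [0, 0, 0, 0, 0, 0, 0], [0, 0, 0, 0, 0, 0, 0], [0, 0, 0, 0, 0, 0, 0], [0, 0, 0, 0, 0, 0, 0]]]'

```text
time_s: 18.15
ee_pos: [0.4798, 0.0508, 0.0812]
eef_rot: [-3.141, -0.003, -0.001]
force: [0.4, 0.1, 0.4]
grip_width: 0.0005
```

```bash
python3 ang.py 1; python3 -c "
from station import ctrl;print(ctrl.get_obs()['time_s'],ctrl.get_obs()['ee_pos'],ctrl.get_obs()['force'])"
```

```text
[(18.15, np.float64(-0.28769743308522244), 93), (18.2, np.float64(-0.23787859505387), 74)]
18.25 [0.47979926 0.05082475 0.08121468] [ 0.5130636  -0.36891838  1.0400975 ]
```

>>> play_rows --steps '[[[0, 0, 0, 0, 0, 0, 0], [0, 0, 0, 0, 0, 0, 0], [0, 0, 0.42, 0, 0, 0, 0], [0, 0, 0.42, 0, 0, 0, 0], [0, 0, 0.42, 0, 0, 0, 0], [0, 0, 0.42, 0, 0, 0, 0], [0, 0, 0.42, 0, 0, 0, 0], [0, 0, 0.42, 0, 0, 0, 0]]]'

```text
time_s: 18.92
ee_pos: [0.4803, 0.0508, 0.0782]
eef_rot: [-3.142, -0.004, -0.001]
force: [-6.2, -2.1, 18.9]
grip_width: 0.0002
```

```bash
python3 ang.py 2; python3 - <<'E'
from station import ctrl
from h import *
o=ctrl.get_obs();print(o['time_s'],o['ee_pos'],o['force'])
s=ctrl.camera("side");t=ctrl.camera("top")
a=cv2.resize(s["frame"][180:315,225:375],None,fx=2.6,fy=2.6,interpolation=2);b=cv2.resize(t["frame"][120:255,210:360],None,fx=2.6,fy=2.6,interpolation=2)
cv2.imwrite("pics/hold.png",np.hstack([a,b]))
E
```

```text
[(18.9167, np.float64(-0.025181695940308835), 82), (18.9667, np.float64(-0.03890680535328528), 64)]
[(19.0167, np.float64(-0.025543330005906917), 81), (19.0667, np.float64(-0.035777800261214576), 64)]
19.1167 [0.48025961 0.05075413 0.0781165 ] [-4.98352376 -0.90637107 18.7214911 ]
```

View pics/hold.png

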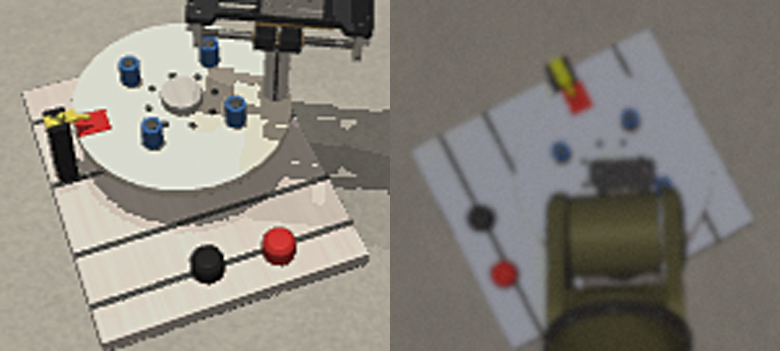

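The patch lies under the pointer tip (side crop ~(95,122), top crop ~(577,97)), about 3–4 mm off centre. The dial is still, held with about 19 N, and the caps haven't moved.

```bash
python3 -c "
from station import ctrl;print(ctrl.hand_in(),ctrl.get_obs()['time_s'])"
```

```text
the job is handed in; nothing more can be done
the job is handed in; nothing more can be done
```

The dial is stopped at home with the closed fingertip still pressing on its white rim, and the job is handed in. `hand_in()` gave no verdict.

- **Flick:** I pushed one post and the dial spun counter-clockwise at about 2.9 rad/s. That is faster than the roughly 2 rad/s I planned, so I let it coast untouched for several passes.
- **Brake:** I stopped it in one press at about 0.6–0.7 rad/s, at about 18.5 s of the 58 s allowed. The fingertip was about 95 mm from the axis, clear of the posts.

**Last checks:**
- **Position:** two cameras put the dial at about -0.025 and -0.037 rad from home, so the pointer tip is 3–4 mm from the patch centre (limit 14 mm).
- **Standstill:** the angle changed by no more than about 0.003 rad over 0.1 s. That is about the measuring noise, so it doesn't strictly prove the 0.03 rad/s limit.
- **Press force:** about 19 N, inside the 0.3–40 N range but firmer than the roughly 10 N I aimed for.
- **Other parts:** the red and black caps look unmoved in the last picture. I didn't measure them again, and I didn't look at the grey cap, oil, driver or tape after the first pictures; the arm passed well above the work surface.

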